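Charge the ball dispenser and hold its gate open at the mark

ROBOT

A 7-joint arm with a two-finger parallel gripper is mounted at the origin on a cart in front of the work surface, level with it; the furniture and walls round the work are solid. World frame = base frame: x ahead of the robot, y to its left, z up, the work surface at z = 0. Lengths are in m, angles in degrees, forces in N, time in s.
With the tool pointing down it reaches from about 0.425 to 0.875 m from the base axis. Payload 4.7 kg.
Tool frame: the origin (TCP) lies at the very end of the fingers, on their centre line; the grasp point (between the pads) lies 19 mm behind it; z points along the fingers, y is the line along which they close (so a half turn about z gives the same grasp; the last joint's range is limited). The gripper opens to 87 mm and grips with 3 to 60 N. Pads are 19 mm wide; open, the fingers measure 117 mm over their backs; the gripper's body (75 mm by 190 mm) begins 51 mm behind the grasp point.
Start: joints at [69.334, 18.392, -4.016, 83.108, 1.295, 78.541, -3.26], TCP at [0.238, -0.605, 0.202] pointing down, gripper open.
Joint ranges: [-163.93, 163.93], [-17.29, 119.83], [-79.2, 71.16], [3.27, 140.29], [-89.18, 269.18], [5.43, 117.66], [-154.24, 154.24]. Speed limits (degrees/s): [147.25, 147.25, 180, 180, 180, 180, 180].

INTERFACE

Orientations are given as [roll, pitch, yaw] about the fixed x, y, z axes, in that order (R = Rz(yaw) Ry(pitch) Rx(roll)).
In Python, from cell import get_obs, read_camera, sign_off, silhouettes gives the robot as it stands.
- The arm moves only by the tool play_rows, never from a script. Its argument "steps" is a list that holds one entry, the list of rows, each a list of 7 numbers: the shift along the tool's x, y, z in m, then the turn, a rotation vector about the tool's x, y, z in rad, then the finger opening in m, from 0 to 0.087. A call has 1 to 12 rows; each row shifts and turns the commanded pose from where the row before left it, along the tool's axes as they then stand; what a row does not reach is not made up. A row lasts 1/10 s, in which the tool goes at most 50 mm and 8.59 degrees, less where a joint would pass 70% of its speed; a pose out of reach is approached as far as the arm can. A call is refused whole if a number of a shift passes 0.05 or a number of a turn 0.15, either way. A call with a gripper value outside its range is refused whole. The fingers move at their own pace and stop on an object; "force" is the grip in N (left out, the last holds). Time passes only in rows, so rows that do not move let the fingers close. It gives the time, the measured TCP pose, the force, the opening and the grip force at its end, in the units of the state.
- get_obs(): the state, without advancing time (a new reading comes with each control period).
- read_camera(name): name is "scene" or "top"; returns a dict with "frame" (384x512x3 uint8, red, green, blue), "intrinsics" (3x3 intrinsics, pixels), "k1" (the pictures are not rectified: a ray, as slopes to the right and down, at radius r is drawn at 1 + k1 r^2 times it, then the intrinsics apply), "view" (4x4, takes a point from world to camera coordinates). Camera axes: x right, y up, looking along -z (the intrinsics and any distortion apply to the point x, -y, -z); pixel columns grow to the right and rows downward; lengths in m; the calibration is good to about 2 mm. A picture is of the moment at which its call begins. There is no depth.
- sign_off(): hands the job in; it is judged then, once.
Trained networks look in the newest picture that a camera, given by its name, has taken for a name from the list of things; names that differ only in an ending like _2 or _b are one class to them, and where a whole thing is asked for, a point or a joint stands for the part that bears it (a point fixed in the world has none). Each returns a list of dicts, best first, with "p" (0 to 1); they miss things now and then, are a little off and sometimes report something else, mostly with a low value. They report only what shows in the picture. A call takes as long as a camera call.
- silhouettes(camera, name): "pixels" (384x512 bool, what is visible of it) and "extent" ([left, top, right, bottom] in pixels, round what is visible of it).
The state is a dict: "time_s": time; "qpos": joint angles; "joint_velocities": joint speeds; "effort": joint torques, N m; "tool_pos": TCP position; "tool_rot": TCP orientation; "force": force on the tool from outside, world axes, zero at the start; "wrist_torque": the same for the moment, N m; "grip_width": finger opening in m; "grasp_force": force on a finger pad.
Only numpy, scipy, OpenCV 4.12 (cv2) and the standard library are available. Lean on these libraries where they do the work, as an engineer would, in place of code of your own. Each camera call takes 0.05 s, during which the arm holds its last target. There are 200 camera calls.

TASK

Tip the four white milling balls out of the steel scoop into the clear funnel of the dispenser while its gate is shut, and stand the empty scoop upright on the worktop again. Then pull the red gate handle out against its spring until its pointer lines up with the black line of the yellow clip, so that all the balls drop into the blue tray, and finish still holding the handle there, because the gate springs shut when let go. Leave the vials, timer, petri dish and tape roll where they are.

Things in the scene. Friction and masses are not known exactly. Their poses are not given: they have to be found in the camera images.
- scoop: Loose open steel scoop, 160 g, holding the balls; origin at the underside, z up, nose toward its own -x (at the start toward the robot within 0.5 rad). Floor x -22 to 40 mm, 4 mm thick; back wall at x = 40; parallel vertical side walls 50 mm apart over their outsides (3 mm thick, x -20 to 40, 55 mm high), grippable across from above, e.g. at x = 5, z = 38 mm.
- nose (a point): Centre of the scoop's pouring lip, at x = -72, z = 46 mm in the scoop's frame, 44 mm wide inside. A ramp with 22 mm side walls (top about z = 64 mm) rises to it from the floor at 39 degrees: tipped nose down by 60 degrees or more, the scoop empties over this lip.
- ball0: White ceramic milling ball, 16 mm diameter, 13 g; origin at its centre.
- ball1: White ceramic milling ball, 16 mm diameter, 13 g; origin at its centre.
- ball2: White ceramic milling ball, 16 mm diameter, 13 g; origin at its centre.
- ball3: White ceramic milling ball, 16 mm diameter, 13 g; origin at its centre.
- station: Ball dispenser fixed to the worktop, elsewhere each run; origin at the underside on the funnel's axis, z up; the gate pulls out toward its -x, which points to the robot's right and 10 to 30 degrees toward the robot. Grey base 130 x 120 mm. Round clear funnel: mouth 57 mm inner and 60 mm outer radius, rim at z = 115 mm. A thin rail (y = 34, top z = 50 mm) runs beside the gate to a foot at x = -207 mm.
- outlet (a point): Centre of the funnel's 40 mm throat, z = 51 mm, just above the gate blade; on the funnel's axis.
- gate (a joint): Opening of the sliding gate in m: 0 shut, grows as it is pulled out, end stop at 0.078. Spring return: 3.5 N shut, plus 1 N for each 10 mm pulled. From about 0.042 the throat is open far enough for every ball to drop.
- handle (a point): Middle of the top edge of the red gate handle: an upright plate square to the pull, 8 mm thick along the station's x, 44 mm wide along its y, from z = 47 to 94 mm, 130 mm from the funnel's axis when shut. Free above and on both faces, so fingers can go down before and behind it and pinch the 8 mm.
- pointer (a point): Tip of the thin red pointer that sticks out from the side of the handle over the rail; moves with the gate.
- mark: Yellow clip (12 mm along the rail) with a black line across its middle, fixed on the rail in a different place each run: the gate must come out 46 to 60 mm. Origin at the black line on the clip's top; axes as the station's, so the pointer lines up when its x in this frame is 0.
- tray: Small blue open tray, 100 x 50 x 28 mm, fixed on the dispenser's base under the throat; origin under its centre, x and y along its length and width.
- photometer: Photometer, a white instrument fixed on the worktop between scoop and dispenser, always in the same place; origin at its underside. About 175 mm deep (world x 0.48 to 0.65), 178 mm wide (world y -0.045 to 0.133), 165 mm high: carry the scoop over or round it.
- vial_amber: Bystander: brown vial with a white cap, 27 mm diameter, 50 mm high; origin at its underside.
- vial_pink: Bystander: clear vial with pink filling and black cap, 27 mm diameter, 50 mm high; origin at its underside.
- timer: Bystander: small white timer, 58 x 62 x 18 mm; origin at its underside.
- petri_dish: Bystander: petri dish, 59 mm diameter, 16 mm high; origin at its underside.
- tape: Bystander: roll of tan tape lying flat, 96 mm diameter, 25 mm high; origin at its underside.

How it is judged:
By the outcome, as a careful person would: the job done as asked, in the order asked, and still so for the second after the job is handed in, while the arm keeps its last pose, push and grip.
It also fails if it takes over 72 s, if anything falls off the work surface, if the arm or the gripper's body presses on something with over 40 N, if the wrist force passes 120 N, or if a joint passes its speed limit or range.

## Working session

There is one attempt and no reset: what is moved stays moved. The work goes in short steps, Python scripts to look and compute and a tool call to move; the robot and the scene stay as the last step left them, time stands still between calls to the robot, and variables do not carry over. Pictures are saved under pics/ and viewed, at most 10 in all, crops included, and the job is handed in when it is done.

Besides the shell and the picture viewer there is one more tool, called after ">>>" as a command line: name --argument value ..., lists and objects as JSON in quotes. play_rows: Moves the arm, as the interface text tells. Its arguments: {"type":"object","properties":{"steps":{"type":"array","items":{"type":"array","items":{"type":"array","items":{"type":"number"}}}},"force":{"type":"number"}},"required":["steps"]}

```bash
ls; mkdir -p pics
cat > h.py <<'E'
import numpy as np, cv2
from cell import get_obs, read_camera, sign_off, silhouettes
from scipy.spatial.transform import Rotation as R
def proj(c,P):
    P=np.atleast_2d(P); V=np.array(c["view"]); q=P@V[:3,:3].T+V[:3,3]
    s=np.c_[q[:,0]/-q[:,2],-q[:,1]/-q[:,2]]; r2=(s**2).sum(1,keepdims=True)
    s=s*(1+c["k1"]*r2); K=np.array(c["intrinsics"]); return np.c_[s[:,0]*K[0,0]+K[0,2],s[:,1]*K[1,1]+K[1,2]]
def ray(c,uv):
    K=np.array(c["intrinsics"]); d=(np.atleast_2d(uv)-K[:2,2])/[K[0,0],K[1,1]]; s=d.copy()
    for _ in range(20): s=d/(1+c["k1"]*(s**2).sum(1,keepdims=True))
    V=np.array(c["view"]); Rw=V[:3,:3].T; o=-Rw@V[:3,3]
    return o,np.c_[s[:,0],-s[:,1],-np.ones(len(s))]@Rw.T
def atz(c,uv,z):
    o,d=ray(c,uv); return o+d*((z-o[2])/d[:,2:3])
E
python3 - <<'E'
from h import *
o=get_obs(); print(o)
for n in ("scene","top"):
    c=read_camera(n); cv2.imwrite(f"pics/{n}0.png",c["frame"][:,:,::-1])
    print(n,np.array(c["view"]).round(3).tolist(),np.array(c["intrinsics"]).tolist(),c["k1"])
    for k in ["scoop","nose","ball0","station","handle","pointer","mark","tray","photometer","vial_amber","vial_pink","timer","petri_dish","tape"]:
        for s in silhouettes(n,k)[:4]:
            ys,xs=np.nonzero(s["pixels"])
            print(k,round(s["p"],2),np.round(s["extent"]).tolist(),len(xs),xs.mean().round(1),ys.mean().round(1))
E
```

```text
pics
{'time_s': 0.0, 'qpos': array([69.33275746, 18.43860279, -4.01385763, 83.1769768 ,  1.29722358,
       78.54040731, -3.25886949]), 'joint_velocities': array([ 0.05391956, -0.08898086, -0.04630142, -0.04301215,  0.02535143,
       -0.09909977, -0.03146134]), 'effort': array([ 5.74469232e-04, -4.91284740e+01, -4.03621383e-01, -3.12527883e+01,
       -6.39656698e-02,  4.37753170e-02,  1.75606178e-04]), 'tool_pos': array([ 0.23766026, -0.60434213,  0.20134834]), 'tool_rot': array([-1.79889376e+02,  8.55877273e-03,  2.14770323e+01]), 'force': array([ 0.03673552, -0.75052884,  0.6087104 ]), 'wrist_torque': array([-0.02504704, -0.06890271,  0.02481824]), 'grasp_force': 0.0, 'grip_width': 0.08661922148792309}
scene [[-0.604, -0.797, 0.006, 0.303], [0.38, -0.281, 0.882, -0.28], [-0.701, 0.535, 0.472, -0.732], [0.0, 0.0, 0.0, 1.0]] [[366.56831248012037, 0.0, 258.20442049596875], [0.0, 366.56831248012037, 191.7584304206891], [0.0, 0.0, 1.0]] -0.07327865557538522
scoop 0.81 [160.0, 244.0, 214.0, 283.0] 1201 181.9 264.5
nose 0.93 [160.0, 244.0, 209.0, 285.0] 1170 182.1 264.5
station 0.58 [28
[... 575 characters left out ...]
0.065, -0.001, 0.998, -1.512], [0.0, 0.0, 0.0, 1.0]] [[425.35689643048914, 0.0, 258.43378721231176], [0.0, 425.35689643048914, 187.8313143427124], [0.0, 0.0, 1.0]] -0.14672252513891162
scoop 0.76 [164.0, 197.0, 187.0, 234.0] 390 174.9 215.4
scoop 0.38 [288.0, 171.0, 366.0, 224.0] 1551 314.9 191.9
nose 0.66 [166.0, 200.0, 188.0, 232.0] 453 175.6 215.1
station 0.81 [287.0, 170.0, 366.0, 222.0] 1597 315.7 191.6
handle 0.82 [307.0, 184.0, 351.0, 212.0] 246 327.7 195.5
pointer 0.72 [306.0, 184.0, 350.0, 212.0] 189 329.6 196.6
vial_pink 0.42 [238.0, 206.0, 249.0, 216.0] 55 245.2 210.5
petri_dish 0.55 [190.0, 148.0, 207.0, 162.0] 201 196.0 156.2
tape 0.65 [348.0, 130.0, 358.0, 148.0] 73 351.0 138.1
```

Run:
```python
import cv2
a=cv2.imread("pics/scene0.png");cv2.imwrite("pics/s1.png",cv2.resize(a[130:310,140:400],None,fx=3,fy=3,interpolation=cv2.INTER_CUBIC))
a=cv2.imread("pics/top0.png");cv2.imwrite("pics/t1.png",cv2.resize(a[90:270,130:390],None,fx=3,fy=3,interpolation=cv2.INTER_CUBIC))
```

```text
(no output)
```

View pics/s1.png

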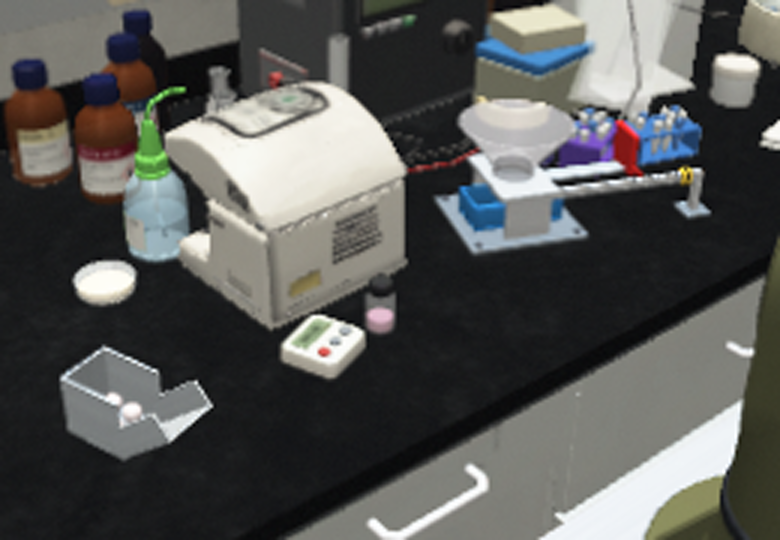

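View pics/t1.png

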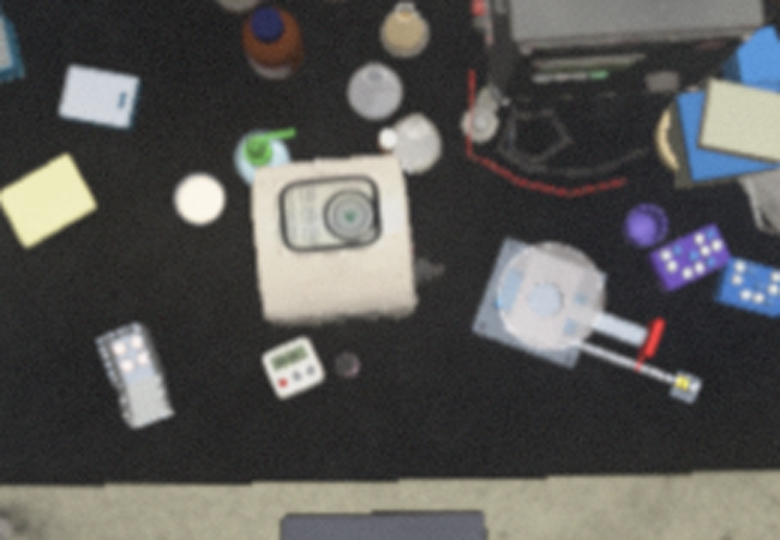

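The scene picture shows the scoop at about (185,265) px with its nose toward the robot, the photometer, and the dispenser at about (315,185). The red handle is at about (348,180) and the yellow clip at about (368,188). The top view shows the scoop at (175,215), the rim centre at (314,190), the handle at (348,202) and the clip at (359,218).

```bash
cat > fit.py <<'E'
from h import *
from scipy.optimize import least_squares
def w(p,P): 
    c,s=np.cos(p[2]),np.sin(p[2]); P=np.array(P,float); return np.c_[p[0]+c*P[:,0]-s*P[:,1],p[1]+s*P[:,0]+c*P[:,1],P[:,2]]
def fit(obs,p0):
    f=lambda p:np.concatenate([(proj(c,w(p,P))-uv).ravel() for c,P,uv in obs])
    r=least_squares(f,p0,loss="soft_l1"); return r.x,f(r.x).reshape(-1,2)
SC=np.array([[40,25,55],[40,-25,55],[-20,-25,55],[-20,25,55],[-58,25,63],[-72,25,46],[-72,-25,46],[-58,-25,63],[40,25,0],[40,-25,0],[-22,-25,0],[-22,25,0]])/1e3
E
python3 - <<'E'
from fit import *
t=read_camera("top");s=read_camera("scene")
T=lambda a:np.array(a,float)/3+[130,90]-1/3; S=lambda a:np.array(a,float)/3+[140,130]-1/3
# scoop
o=[(t,SC[[1,0,5,6]],T([[145,323],[97,338],[127,428],[172,410]])),(s,SC[[0,1]],S([[62,378],[105,348]]))]
# world +y is left: scoop x axis points away; local +y = left
p,r=fit(o,[0.5,0.28,0.2]);print("scoop",p[:2],np.degrees(p[2]),r.round(1).tolist())
H=[[-.130,.022,.094],[-.130,-.022,.094]]
th=np.linspace(0,2*np.pi,60)
# station: -x toward -y and to robot
o2=[(t,[[0,0,.115]],T([[551,299]])),(t,H,T([[648,356],[659,320]])),(s,[[0,0,.115]],S([[516,122]])),(s,[[-.130,0,.094]],S([[626,127]]))]
for y in(110,):
  q,r=fit(o2,[0.55,-0.15,np.radians(y)]);print("st",q[:2],np.degrees(q[2]),r.round(1).tolist())
for z in(.05,.056,.06):
  m=atz(t,T([[686,383]]),z)[0];d=m-[q[0],q[1],0];c,sn=np.cos(q[2]),np.sin(q[2]);print(z,m,"local",c*d[0]+sn*d[1],-sn*d[0]+c*d[1])
  m=atz(t,T([[641,365]]),z)[0];d=m-[q[0],q[1],0];print("ptr local",c*d[0]+sn*d[1],-sn*d[0]+c*d[1])
for c,n in((t,"top"),(s,"scene")):
  im=c["frame"][:,:,::-1].copy();k=4
  off=(130,90) if n=="top" else (140,130)
  im=cv2.resize(im[off[1]:off[1]+180,off[0]:off[0]+260],None,fx=3,fy=3,interpolation=cv2.INTER_CUBIC)
  D=lambda P,col,cl=True:cv2.polylines(im,[np.round((proj(c,P)-off+1/3)*3).astype(int)],cl,col,1)
  D(w(p,SC[:8]),(0,255,0));D(w(p,SC[8:]),(255,255,0))
  D(w(q,np.c_[.06*np.cos(th),.06*np.sin(th),0*th+.115]),(0,255,0));D(w(q,[[-.130,.022,.094],[-.130,-.022,.094],[-.130,-.022,.047],[-.130,.022,.047]]),(0,255,0))
  D(w(q,[[0,.034,.05],[-.207,.034,.05],[-.207,.034,0]]),(255,0,255),False)
  cv2.imwrite(f"pics/ov_{n}.png",im)
a=cv2.imread("pics/ov_top.png")[:,:];b=cv2.imread("pics/ov_scene.png")
cv2.imwrite("pics/ov.png",np.vstack([np.hstack([a[260:560,60:260],a[220:520,440:780]]),np.hstack([b[320:540,20:240],b[60:280,430:750]])]))if 0 else None
A=np.hstack([a[240:540,60:260],a[220:520,440:780]]);B=np.hstack([b[300:520,20:240],b[60:280,430:750]])
cv2.imwrite("pics/ov.png",np.vstack([A,B]))
E
```

```text
scoop [0.42825232 0.28840433] 18.471116125981492 [[-2.1, 0.3], [0.7, 0.1], [1.4, 0.1], [-0.3, 1.4], [-0.9, -0.6], [0.1, -1.0]]
st [ 0.49164992 -0.19742471] 69.03989462385061 [[-0.3, -0.3], [0.1, -0.0], [0.6, -0.1], [-0.1, 0.8], [0.1, 0.6]]
0.05 [ 0.3923395  -0.36395588  0.05      ] local -0.19103685739685125 0.033167854211672176
ptr local -0.13356297272538284 0.031222312047942104
0.056 [ 0.39239677 -0.36255385  0.056     ] local -0.18970711376169086 0.033615910060508625
ptr local -0.1324644025870439 0.03167819332545414
0.06 [ 0.39243494 -0.36161916  0.06      ] local -0.18882061800491715 0.033914613959733
ptr local -0.13173202249481783 0.031982114177128845
```

View pics/ov.png

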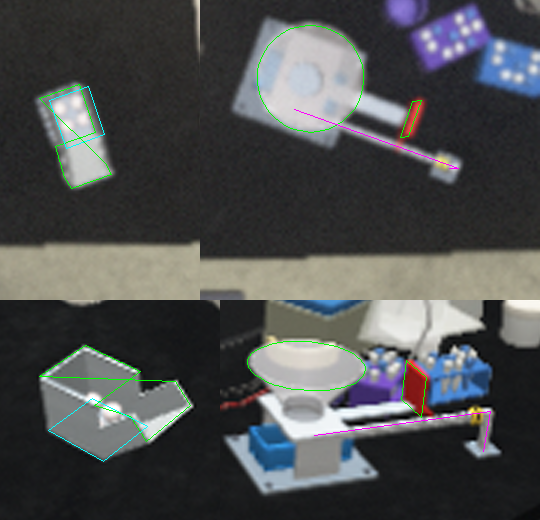

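The fit puts the station at (0.492, -0.197), yaw 69°, and the overlay agrees. The scoop is at about (0.428, 0.288), yaw 18.5°. Before loading the scoop, I'll check that the tipped pose can be reached at the funnel.

>>> play_rows --steps '[[[0,0,0,0,0,0.127,0.087],[0,0,0,0,0,0.127,0.087],[0,0,0,0,0,0.127,0.087],[0,0,0,0,0,0.127,0.087],[0,0,0,0,0,0.127,0.087],[0,0,0,0,0,0.127,0.087],[0.014,-0.047,0,0,0,0,0.087],[0.014,-0.047,0,0,0,0,0.087],[0.014,-0.047,0,0,0,0,0.087],[0.014,-0.047,0,0,0,0,0.087],[0.014,-0.047,0,0,0,0,0.087],[0.014,-0.047,0,0,0,0,0.087]]]'

```text
time_s: 2.8
tool_pos: [0.4232, -0.3739, 0.2028]
tool_rot: [180.0, -0.0, -22.2]
force: [0.8, -0.7, -0.9]
grip_width: 0.0868
grasp_force: 0.0
```

>>> play_rows --steps '[[[0.014,-0.047,0,0,0,0,0.087],[0.014,-0.047,0,0,0,0,0.087],[0.014,-0.047,0,0,0,0,0.087],[0.014,-0.047,0,0,0,0,0.087],[0,0,0,0,0.15,0,0.087],[0,0,0,0,0.15,0,0.087],[0,0,0,0,0.15,0,0.087],[0,0,0,0,0.15,0,0.087],[0,0,0,0,0.15,0,0.087],[0,0,0,0,0.15,0,0.087],[0,0,0,0,0.15,0,0.087],[0,0,0,0,0.15,0,0.087]]]'

```text
time_s: 4.0
tool_pos: [0.555, -0.2421, 0.1901]
tool_rot: [178.0, -51.8, -22.0]
force: [0.9, -0.2, 0.9]
grip_width: 0.0873
grasp_force: 0.0
```

```bash
python3 -c "
from h import *
o=get_obs();print(o['time_s'],o['tool_pos'].round(4),o['tool_rot'].round(1),o['qpos'].round(1));r=R.from_euler('xyz',o['tool_rot'],degrees=True).as_matrix();print(r.round(2))"
```

```text
4.0 [ 0.555  -0.2421  0.1901] [178.  -51.8 -22. ] [  23.1  -17.2   -5.   138.4   28.8    8.2 -122. ]
[[ 0.57 -0.4   0.72]
 [-0.23 -0.92 -0.33]
 [ 0.79  0.02 -0.62]]
```

>>> play_rows --steps '[[[0,0,0,0,-0.13,0,0.087],[0,0,0,0,-0.13,0,0.087],[0,0,0,0,-0.13,0,0.087],[0,0,0,0,-0.13,0,0.087],[0,0,0,0,-0.13,0,0.087],[0,0,0,0,-0.13,0,0.087],[0,0,0,0,-0.13,0,0.087],[0,0,0,0,0,-0.14,0.087],[0,0,0,0,0,-0.14,0.087],[0,0,0,0,0,-0.14,0.087],[0,0,0,0,0,-0.14,0.087],[0,0,0,0,0,-0.14,0.087]]]'

```text
time_s: 5.2
tool_pos: [0.5572, -0.2448, 0.1937]
tool_rot: [177.3, -1.2, 16.6]
force: [0.9, 0.3, 0.1]
grip_width: 0.0869
grasp_force: 0.0
```

>>> play_rows --steps '[[[0,0,0,0,0,-0.145,0.087],[0,0,0,0,0,-0.145,0.087],[0,0,0,0,0,-0.145,0.087],[0,0,0,0,0,-0.145,0.087],[0,0,0,0,0,-0.145,0.087],[0,0,0,0,0,-0.145,0.087],[0.038,-0.03,0,0,0,0,0.087],[0.038,-0.03,0,0,0,0,0.087],[0,0,0,0,0,0,0.087]]]'

```text
time_s: 6.1
tool_pos: [0.5327, -0.143, 0.1889]
tool_rot: [177.5, 1.1, 66.7]
force: [0.7, 0.6, 0.3]
grip_width: 0.0872
grasp_force: 0.0
```

>>> play_rows --steps '[[[0,0,0,0,0.145,0,0.087],[0,0,0,0,0.145,0,0.087],[0,0,0,0,0.145,0,0.087],[0,0,0,0,0.145,0,0.087],[0,0,0,0,0.145,0,0.087],[0,0,0,0,0.145,0,0.087],[0,0,0,0,0.145,0,0.087],[0,0,0,0,0.145,0,0.087],[0,0,0,0,0.145,0,0.087],[0,0,0,0,0,0,0.087]]]'

```text
time_s: 7.1
tool_pos: [0.5309, -0.1525, 0.1817]
tool_rot: [173.5, -73.5, 72.1]
force: [0.1, 0.3, -1.3]
grip_width: 0.087
grasp_force: 0.0
```

```bash
python3 -c "
from h import *
o=get_obs();print(o['time_s'],o['tool_pos'].round(4),o['tool_rot'].round(1),o['qpos'].round(1));r=R.from_euler('xyz',o['tool_rot'],degrees=True).as_matrix();print(r.round(2))"
```

```text
7.1 [ 0.5309 -0.1525  0.1817] [173.5 -73.5  72.1] [ 37.7  32.7  15.5 102.3 -65.6 101.3  54.1]
[[ 0.09  0.91  0.4 ]
 [ 0.27 -0.41  0.87]
 [ 0.96  0.03 -0.28]]
```

>>> play_rows --steps '[[[0,0,0,0,-0.143,0,0.087],[0,0,0,0,-0.143,0,0.087],[0,0,0,0,-0.143,0,0.087],[0,0,0,0,-0.143,0,0.087],[0,0,0,0,-0.143,0,0.087],[0,0,0,0,-0.143,0,0.087],[0,0,0,0,-0.143,0,0.087],[0,0,0,0,-0.143,0,0.087],[0,0,0,0,-0.143,0,0.087],[0,0,-0.03,0,0,0,0.087],[0,0,-0.02,0,0,0.14,0.087],[0,0,0,0,0,0.14,0.087]]]'

```text
time_s: 8.3
tool_pos: [0.5342, -0.1495, 0.2463]
tool_rot: [176.7, -0.9, 49.9]
force: [-0.2, -1.5, -0.2]
grip_width: 0.0869
grasp_force: 0.0
```

>>> play_rows --steps '[[[0,0,0,0,0,0.14,0.087],[0,0,0,0,0,0.14,0.087],[0,0,0,0,0,0.14,0.087],[0,0,0,0,0,0.14,0.087],[0,0,0,0,0,0,0.087]]]'

```text
time_s: 8.8
tool_pos: [0.532, -0.1498, 0.2424]
tool_rot: [177.8, -2.1, 18.1]
force: [-0.2, -0.3, -0.2]
grip_width: 0.087
grasp_force: 0.0
```

```bash
cat >> h.py <<'E'
def go(pos,yaw,tilt=0):
    "shift (in present tool frame, to be done first) and then the turn (rotvec) to reach a pose"
    o=get_obs(); A=R.from_euler('xyz',o['tool_rot'],degrees=True)
    T=R.from_euler('xyz',[180,0,yaw],degrees=True)*R.from_rotvec([0,np.radians(tilt),0])
    print(round(o['time_s'],2),o['tool_pos'].round(4),o['tool_rot'].round(1),'q',o['qpos'].round(0))
    print("shift",A.inv().apply(np.array(pos)-o['tool_pos']).round(4),"turn",(A.inv()*T).as_rotvec().round(3),"shift after turn",T.inv().apply(np.array(pos)-o['tool_pos']).round(4))
E
python3 -c "
from h import *
go([.433,.290,.15],18.5)"
```

```text
8.8 [ 0.532  -0.1498  0.2424] [177.8  -2.1  18.1] q [  0.   3.  13.  97.   0.  77. -59.]
shift [ 0.0387 -0.452   0.0769] turn [ 0.038 -0.037 -0.008] shift after turn [ 0.0456 -0.4485  0.0924]
```

>>> play_rows --steps '[[[0,0,0,0.038,-0.037,-0.008,0.087],[0.0046,-0.045,0,0,0,0,0.087],[0.0046,-0.045,0,0,0,0,0.087],[0.0046,-0.045,0,0,0,0,0.087],[0.0046,-0.045,0,0,0,0,0.087],[0.0046,-0.045,0,0,0,0,0.087],[0.0046,-0.045,0,0,0,0,0.087],[0.0046,-0.045,0,0,0,0,0.087],[0.0046,-0.045,0,0,0,0,0.087],[0.0046,-0.045,0,0,0,0,0.087],[0.0046,-0.045,0,0,0,0,0.087],[0,0,0,0,0,0,0.087]]]'

```text
time_s: 10.0
tool_pos: [0.4288, 0.2994, 0.2425]
tool_rot: [-179.6, 0.1, 19.3]
force: [-0.5, -0.0, 0.9]
grip_width: 0.0869
grasp_force: 0.0
```

```bash
python3 -c "
from fit import *
go([.433,.290,.10],18.5)
im=[]
for n in ('top','scene'):
  c=read_camera(n); a=c['frame'][:,:,::-1].copy(); b=(150,165) if n=='top' else (140,220)
  im.append(cv2.resize(a[b[1]:b[1]+80,b[0]:b[0]+80],None,fx=5,fy=5,interpolation=cv2.INTER_CUBIC))
  for P in ([.4283,.2884,np.radians(18.5)],): cv2.polylines(im[-1],[np.round((proj(c,w(P,SC[:8]))-b+.4)*5).astype(int)],True,(0,255,0),1)
  o=get_obs(); u=(proj(c,o['tool_pos'])-b+.4)*5; cv2.circle(im[-1],tuple(np.round(u[0]).astype(int)),4,(0,0,255),1)
cv2.imwrite('pics/pre.png',np.hstack(im))"
```

```text
10.0 [0.4288 0.2994 0.2425] [-1.796e+02  1.000e-01  1.930e+01] q [ -25.    2.  -13.   97.    0.   80. -109.]
shift [0.001  0.0113 0.1425] turn [-0.008  0.001  0.015] shift after turn [0.001  0.0102 0.1425]
```

View pics/pre.png

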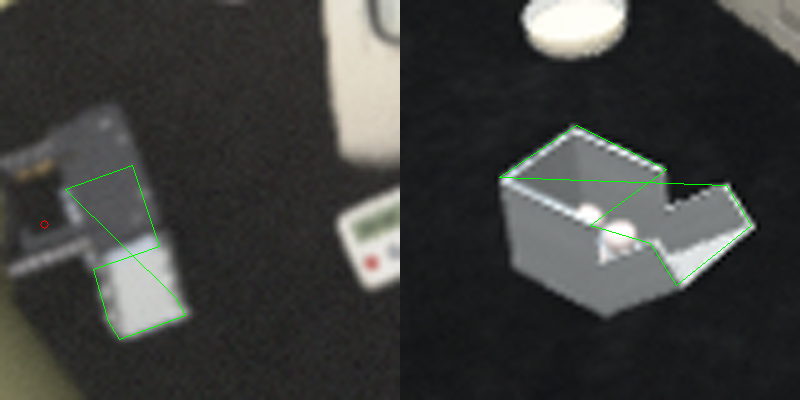

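The scene overlay fits the scoop, with two balls visible inside at about (260,263) px, and the gripper is above it. I'll descend and grip.

>>> play_rows --steps '[[[0.001,0.01,0.04,-0.008,0,0.015,0.087],[0,0,0.045,0,0,0,0.087],[0,0,0.045,0,0,0,0.087],[0,0,0.035,0,0,0,0.087],[0,0,0.025,0,0,0,0.087],[0,0,0.02,0,0,0,0.087],[0,0,0.012,0,0,0,0.087],[0,0,0,0,0,0,0.087]]]' --force 20

```text
time_s: 10.9
tool_pos: [0.4352, 0.2795, 0.0178]
tool_rot: [179.7, 0.4, 17.6]
force: [-0.2, 0.3, -0.0]
grip_width: 0.087
grasp_force: 0.0
```

>>> play_rows --steps '[[[0,0,0,0,0,0,0.07],[0,0,0,0,0,0,0.06],[0,0,0,0,0,0,0.052],[0,0,0,0,0,0,0.045],[0,0,0,0,0,0,0.035],[0,0,0,0,0,0,0.03],[0,0,0,0,0,0,0.03],[0,0,0,0,0,0,0.03]]]' --force 20

```text
time_s: 11.7
tool_pos: [0.4357, 0.2824, 0.0193]
tool_rot: [179.8, 0.2, 17.6]
force: [-1.0, 3.2, 5.9]
grip_width: 0.05
grasp_force: 20.0
```

```bash
python3 -c "
from h import *
go([.433,.290,.019],18.5);print(get_obs()['grasp_force'])"
```

```text
11.7 [0.4357 0.2824 0.0193] [179.8   0.2  17.6] q [ -25.   13.  -12.  112.    3.   55. -111.]
shift [-0.0003 -0.0081  0.0003] turn [ 0.003  0.004 -0.015] shift after turn [-0.0002 -0.0081  0.0003]
20.006504952907562
```

>>> play_rows --steps '[[[0,0,-0.01,0,0,0,0.03],[0,0,-0.02,0,0,0,0.03],[0,0,-0.03,0,0,0,0.03],[0,0,-0.04,0,0,0,0.03],[0,0,-0.04,0,0,0,0.03],[0,0,-0.04,0,0,0,0.03],[0,0,-0.03,0,0,0,0.03],[0,0,-0.02,0,0,0,0.03],[0,0,-0.005,0,0,0,0.03],[0,0,0,0,0,0,0.03]]]' --force 30

```text
time_s: 12.7
tool_pos: [0.4363, 0.2817, 0.2532]
tool_rot: [179.7, 0.4, 17.6]
force: [-0.4, -0.8, -1.9]
grip_width: 0.0497
grasp_force: 30.0
```

>>> play_rows --steps '[[[-0.001,0.01,0,0,0,0,0.03],[-0.002,0.02,0,0,0,0,0.03],[-0.003,0.03,0,0,0,0,0.03],[-0.003,0.038,0,0,0,0,0.03],[-0.003,0.038,0,0,0,0,0.03],[-0.003,0.038,0,0,0,0,0.03],[-0.003,0.038,0,0,0,0,0.03],[-0.003,0.038,0,0,0,0,0.03],[-0.003,0.038,0,0,0,0,0.03],[-0.003,0.038,0,0,0,0,0.03],[-0.003,0.03,0,0,0,0,0.03],[-0.003,0.025,0,0,0,0,0.03]]]'

```text
time_s: 13.9
tool_pos: [0.5186, -0.0939, 0.2533]
tool_rot: [179.8, 0.6, 17.4]
force: [0.2, 0.4, -1.8]
grip_width: 0.05
grasp_force: 30.0
```

>>> play_rows --steps '[[[-0.002,0.015,0,0,0,-0.03,0.03],[0,0.01,0,0,0,-0.06,0.03],[0,0,0,0,0,-0.1,0.03],[0,0,0,0,0,-0.12,0.03],[0,0,0,0,0,-0.12,0.03],[0,0,0,0,0,-0.12,0.03],[0,0,0,0,0,-0.12,0.03],[0,0,0,0,0,-0.1,0.03],[0,0,0,0,0,-0.07,0.03],[0,0,0,0,0,-0.03,0.03],[0,0,0,0,0,0,0.03]]]'

```text
time_s: 15.0
tool_pos: [0.525, -0.1154, 0.2542]
tool_rot: [-179.8, 0.5, 67.4]
force: [0.4, 0.7, -2.6]
grip_width: 0.0499
grasp_force: 30.0
```

```bash
python3 -c "
from h import *
go([.525,-.115,.148],68);print(get_obs()['grasp_force'],get_obs()['grip_width'])
c=read_camera('scene');cv2.imwrite('pics/carry.png',cv2.resize(c['frame'][90:250,200:400,::-1],None,fx=3,fy=3,interpolation=cv2.INTER_CUBIC))"
```

```text
15.0 [ 0.525  -0.1154  0.2542] [-179.8    0.5   67.4] q [ -0.   4.  10.  95.  -0.  82. -13.]
shift [0.0012 0.0002 0.1062] turn [-0.004  0.008 -0.011] shift after turn [ 0.0004 -0.0002  0.1062]
29.99646306037903 0.04991511143036261
```

View pics/carry.png

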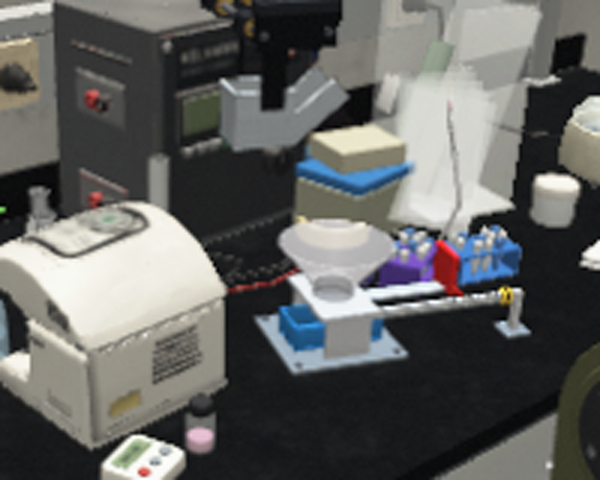

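The scoop is held level with its lip pointing at the funnel, at about (315,123) px. I'll lower it and tip to about 34° around the lip.

>>> play_rows --steps '[[[0,0,0.02,0,0,0,0.03],[0,0,0.025,0,0,0,0.03],[0,0,0.015,0,0,0,0.03],[0.001,0,-0.004,0,0.05,0,0.03],[0.0023,0,-0.0078,0,0.1,0,0.03],[0.0023,0,-0.0078,0,0.1,0,0.03],[0.0023,0,-0.0078,0,0.1,0,0.03],[0.0023,0,-0.0078,0,0.1,0,0.03],[0.0023,0,-0.0078,0,0.1,0,0.03],[0.001,0,-0.004,0,0.05,0,0.03],[0,0,0,0,0,0,0.03]]]'

```text
time_s: 16.15
tool_pos: [0.5255, -0.1169, 0.2425]
tool_rot: [-179.8, -33.9, 67.0]
force: [0.8, -0.4, -2.4]
grip_width: 0.0497
grasp_force: 30.0
```

>>> play_rows --steps '[[[-0.008,0,0.012,0,0,0,0.03],[-0.012,0,0.018,0,0,0,0.03],[-0.012,0,0.018,0,0,0,0.03],[-0.01,0,0.015,0,0,0,0.03],[-0.005,0,0.007,0,0,0,0.03],[0,0,0,0,0,0,0.03]]]'

```text
time_s: 16.75
tool_pos: [0.5258, -0.1126, 0.1578]
tool_rot: [-179.7, -34.0, 67.4]
force: [-0.2, 0.2, -1.4]
grip_width: 0.0498
grasp_force: 30.0
```

```bash
python3 -c "
from fit import *
o=get_obs();A=R.from_euler('xyz',o['tool_rot'],degrees=True)
print(o['tool_pos'],o['tool_rot'],'lip',o['tool_pos']+A.apply([-.077,0,-.027]))
T=lambda P:o['tool_pos']+A.apply(np.c_[P[:,0]-.005,-P[:,1],-.019-(P[:,2]-.038)])
im=[]
th=np.linspace(0,6.28,50)
for n,b in (('top',(260,130)),('scene',(250,90))):
  c=read_camera(n); a=cv2.resize(c['frame'][b[1]:b[1]+110,b[0]:b[0]+100,::-1],None,fx=4,fy=4,interpolation=cv2.INTER_CUBIC)
  for P in (T(SC[:8]),np.c_[.4917+.06*np.cos(th),-.1974+.06*np.sin(th),0*th+.115]): cv2.polylines(a,[np.round((proj(c,P)-b+.4)*4).astype(int)],True,(0,255,0),1)
  im.append(a)
cv2.imwrite('pics/tip.png',np.hstack(im))"
```

```text
[ 0.52575068 -0.11258521  0.15778353] [-179.70218889  -33.95390986   67.35658258] lip [ 0.49548466 -0.18550414  0.1371729 ]
```

View pics/tip.png

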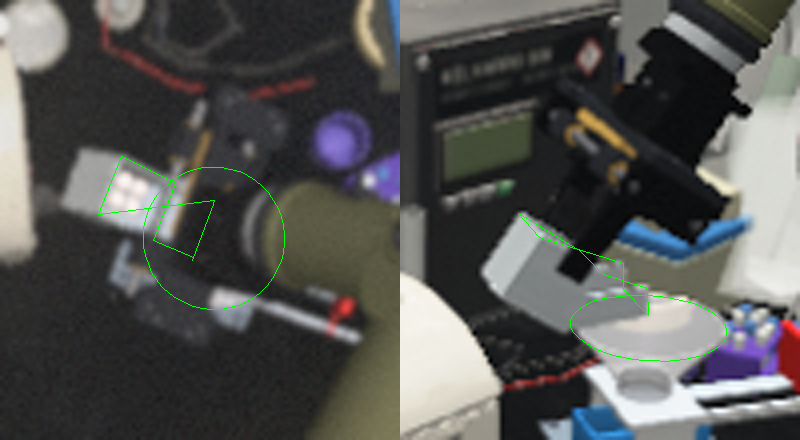

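The overlay matches: the lip is inside the funnel rim and four balls are still in the scoop at about (293,177) px in the top view. I'll tip slowly the rest of the way.

>>> play_rows --steps '[[[0.0008,0,-0.004,0,0.06,0,0.03],[0.0008,0,-0.004,0,0.06,0,0.03],[0.0008,0,-0.004,0,0.06,0,0.03],[0.0008,0,-0.004,0,0.06,0,0.03],[0.0008,0,-0.004,0,0.06,0,0.03],[0.0008,0,-0.004,0,0.06,0,0.03],[0.0008,0,-0.004,0,0.06,0,0.03],[0.0008,0,-0.004,0,0.06,0,0.03],[0.0008,0,-0.004,0,0.06,0,0.03],[0.0008,0,-0.004,0,0.06,0,0.03],[0.0008,0,-0.004,0,0.06,0,0.03],[0.0008,0,-0.004,0,0.06,0,0.03]]]'

```text
time_s: 18.05
tool_pos: [0.5151, -0.1443, 0.1963]
tool_rot: [179.5, -75.2, 67.9]
force: [0.3, 0.4, -1.4]
grip_width: 0.0495
grasp_force: 30.0
```

>>> play_rows --steps '[[[0,0,0,0,0,0,0.03],[0,0,0,0,0,0,0.03],[0,0,0,0,0,0,0.03],[0,0,0,0,0,0,0.03],[0,0,0,0,0,0,0.03],[0,0,0,0,0,0,0.03],[0,0,0,0,0,0,0.03],[0,0,0,0,0,0,0.03]]]'

```text
time_s: 18.85
tool_pos: [0.5143, -0.1429, 0.1952]
tool_rot: [-179.7, -75.2, 67.1]
force: [-1.2, -0.2, -1.8]
grip_width: 0.0496
grasp_force: 30.0
```

```bash
python3 -c "
from fit import *
o=get_obs();A=R.from_euler('xyz',o['tool_rot'],degrees=True)
print(o['tool_pos'],o['tool_rot'],'lip',o['tool_pos']+A.apply([-.077,0,-.027]))
im=[]
for n,b in (('top',(250,130)),('scene',(270,110))):
  c=read_camera(n); im.append(cv2.resize(c['frame'][b[1]:b[1]+110,b[0]:b[0]+100,::-1],None,fx=4,fy=4,interpolation=cv2.INTER_CUBIC))
  for s in silhouettes(n,'ball0'): print(n,s['p'],s['extent'])
cv2.imwrite('pics/tip2.png',np.hstack(im))"
```

```text
[ 0.51427393 -0.14292938  0.19524534] [-179.6694461   -75.21974121   67.13916522] lip [ 0.49664392 -0.18514615  0.12768109]
```

View pics/tip2.png

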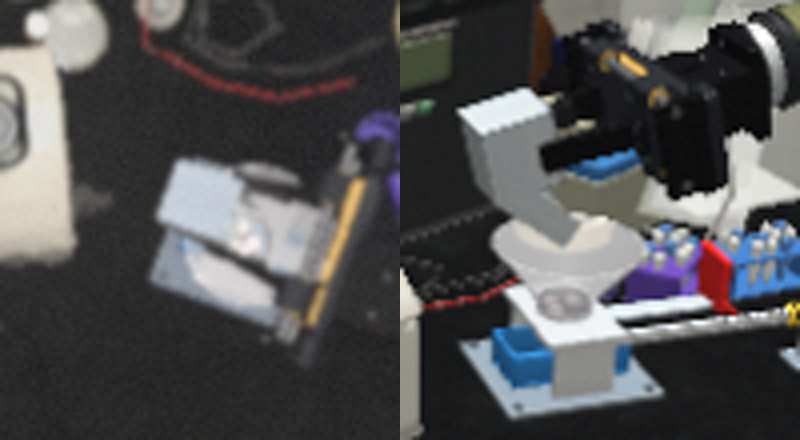

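The scene view shows the balls in the funnel throat at about (410,185) px. I'll raise the scoop and bring it upright.

>>> play_rows --steps '[[[0.02,0,-0.006,0,0,0,0.03],[0.04,0,-0.01,0,0,0,0.03],[0,0,0,0,-0.13,0,0.03],[0,0,0,0,-0.14,0,0.03],[0,0,0,0,-0.14,0,0.03],[0,0,0,0,-0.14,0,0.03],[0,0,0,0,-0.14,0,0.03],[0,0,0,0,-0.14,0,0.03],[0,0,0,0,-0.14,0,0.03],[0,0,0,0,-0.14,0,0.03],[0,0,0,0,-0.14,0,0.03],[0,0,0,0,-0.06,0,0.03]]]'

```text
time_s: 20.25
tool_pos: [0.5152, -0.1388, 0.2583]
tool_rot: [-179.9, -0.1, 67.8]
force: [-0.6, 1.4, -2.2]
grip_width: 0.0501
grasp_force: 30.0
```

>>> play_rows --steps '[[[0,0,0,0,0,0.14,0.03],[0,0,0,0,0,0.14,0.03],[0,0,0,0,0,0.14,0.03],[0,0,0,0,0,0.14,0.03],[0,0,0,0,0,0.14,0.03],[0,0,0,0,0,0.14,0.03],[0,0,0,0,0,0,0.03]]]'

```text
time_s: 20.95
tool_pos: [0.5135, -0.1427, 0.257]
tool_rot: [-179.7, 0.0, 19.3]
force: [-0.4, -0.2, -2.0]
grip_width: 0.0496
grasp_force: 30.0
```

```bash
python3 -c "
from h import *
go([.4357,.2824,.25],18)
im=[]
for n,b in (('top',(250,130)),('scene',(270,110))):
  c=read_camera(n); im.append(cv2.resize(c['frame'][b[1]:b[1]+110,b[0]:b[0]+100,::-1],None,fx=4,fy=4,interpolation=cv2.INTER_CUBIC))
cv2.imwrite('pics/after.png',np.hstack(im))"
```

```text
20.95 [ 0.5135 -0.1427  0.257 ] [-179.7    0.    19.3] q [  2.   3.  11.  95.  -1.  82. -57.]
shift [ 0.067  -0.4269  0.0091] turn [-0.005  0.     0.023] shift after turn [ 0.0573 -0.4283  0.007 ]
```

View pics/after.png

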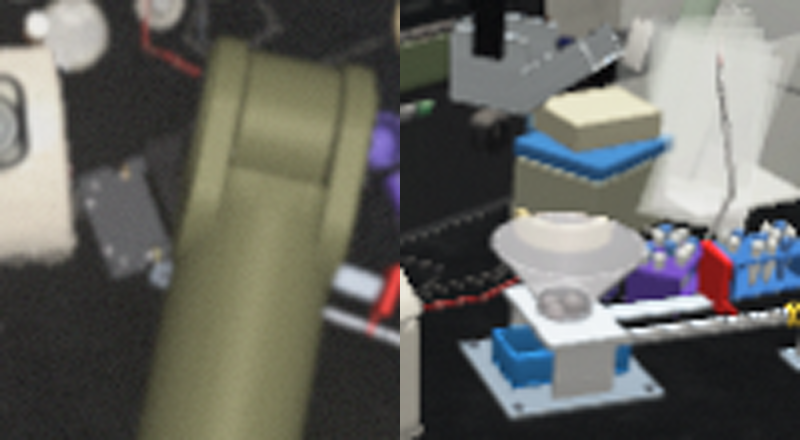

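The balls are in the throat at about (411,186) px and the scoop is clear. I'll carry it back to its place.

>>> play_rows --steps '[[[0.002,-0.015,0,-0.005,0,0.023,0.03],[0.005,-0.03,0,0,0,0,0.03],[0.006,-0.042,0,0,0,0,0.03],[0.006,-0.042,0,0,0,0,0.03],[0.006,-0.042,0,0,0,0,0.03],[0.006,-0.042,0,0,0,0,0.03],[0.006,-0.042,0,0,0,0,0.03],[0.006,-0.042,0,0,0,0,0.03],[0.006,-0.042,0,0,0,0,0.03],[0.005,-0.042,0,0,0,0,0.03],[0.003,-0.03,0,0,0,0,0.03],[0.001,-0.017,0,0,0,0,0.03]]]'

```text
time_s: 22.25
tool_pos: [0.4349, 0.2851, 0.2566]
tool_rot: [180.0, 0.0, 18.4]
force: [0.4, -0.2, -2.1]
grip_width: 0.0495
grasp_force: 30.0
```

>>> play_rows --steps '[[[0,0,0.02,0,0,0,0.03],[0,0,0.04,0,0,0,0.03],[0,0,0.045,0,0,0,0.03],[0,0,0.04,0,0,0,0.03],[0,0,0.035,0,0,0,0.03],[0,0,0.02,0,0,0,0.03],[0,0,0.015,0,0,0,0.03],[0,0,0,0,0,0,0.03]]]'

```text
time_s: 23.05
tool_pos: [0.435, 0.2801, 0.0393]
tool_rot: [179.8, 0.3, 18.1]
force: [0.8, -0.5, -2.3]
grip_width: 0.0497
grasp_force: 30.0
```

```bash
python3 -c "
from h import *
go([.4357,.2824,.020],18)"
```

```text
23.05 [0.435  0.2801 0.0393] [179.8   0.3  18.1] q [ -23.   12.  -14.  112.    3.   57. -110.]
shift [ 0.0015 -0.002   0.0193] turn [0.003 0.005 0.002] shift after turn [ 0.0014 -0.002   0.0193]
```

>>> play_rows --steps '[[[0,0,0.008,0.002,0.004,0,0.03],[0,0,0.006,0,0,0,0.03],[0,0,0.003,0,0,0,0.03],[0,0,0.002,0,0,0,0.03],[0,0,0.001,0,0,0,0.03],[0,0,0,0,0,0,0.03]]]'

```text
time_s: 23.65
tool_pos: [0.4373, 0.2815, 0.0218]
tool_rot: [-180.0, -0.3, 18.0]
force: [-0.2, 0.9, -1.4]
grip_width: 0.0499
grasp_force: 30.0
```

>>> play_rows --steps '[[[0,0,0.0012,0,0,0,0.03],[0,0,0.001,0,0,0,0.03],[0,0,0,0,0,0,0.03],[0,0,0,0,0,0,0.055],[0,0,0,0,0,0,0.065],[0,0,0,0,0,0,0.087],[0,0,0,0,0,0,0.087],[0,0,0,0,0,0,0.087],[0,0,-0.01,0,0,0,0.087],[0,0,-0.03,0,0,0,0.087],[0,0,-0.04,0,0,0,0.087],[0,0,-0.045,0,0,0,0.087]]]'

```text
time_s: 24.85
tool_pos: [0.4358, 0.2807, 0.1457]
tool_rot: [180.0, -0.2, 18.0]
force: [1.4, -0.0, 0.3]
grip_width: 0.0869
grasp_force: 0.0
```

>>> play_rows --steps '[[[0,0,-0.045,0,0,0,0.087],[0,0,-0.045,0,0,0,0.087],[0,0,-0.02,0,0,0,0.087]]]'

```text
time_s: 25.15
tool_pos: [0.4375, 0.2822, 0.2604]
tool_rot: [-179.9, -0.7, 18.0]
force: [1.6, 0.7, 0.4]
grip_width: 0.087
grasp_force: 0.0
```

Run:
```python
from fit import *
st=[.4917,-.1974,np.radians(69)]
h=w(st,[[-.130,0,.094]])[0];print("handle",h)
go([h[0],h[1],.25],-21)
c=read_camera("scene");im=[cv2.resize(c["frame"][210:310,130:230,::-1],None,fx=4,fy=4,interpolation=cv2.INTER_CUBIC)]
b=(320,150);a=cv2.resize(c["frame"][b[1]:b[1]+50,b[0]:b[0]+50,::-1],None,fx=8,fy=8,interpolation=cv2.INTER_CUBIC)
D=lambda P:cv2.polylines(a,[np.round((proj(c,w(st,P))-b+.44)*8).astype(int)],True,(0,255,0),1)
D([[-.130,.022,.094],[-.130,-.022,.094]])
D([[-.190,.028,.055],[-.190,.040,.055]])
im.append(a);cv2.imwrite("pics/chk.png",np.hstack(im))
```

```text
handle [ 0.44511217 -0.31876546  0.094     ]
25.15 [0.4375 0.2822 0.2604] [-179.9   -0.7   18. ] q [ -22.    1.  -14.   96.    0.   82. -108.]
shift [-0.1787  0.5739  0.007 ] turn [-0.006 -0.011  0.681] shift after turn [0.2225 0.5583 0.0104]
```

View pics/chk.png

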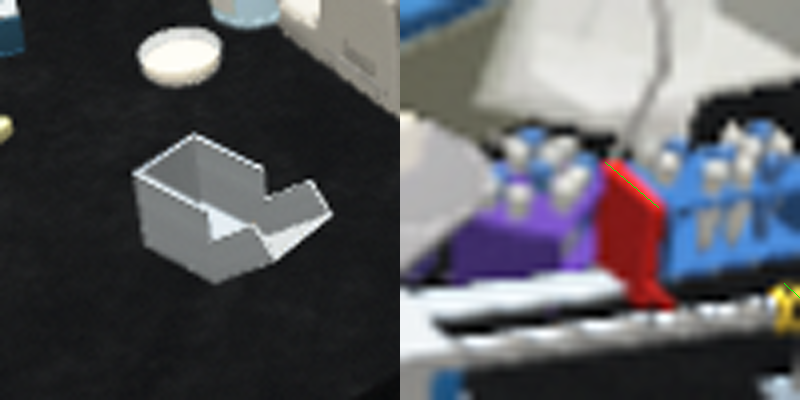

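The left view shows the scoop upright and empty. On the right, the model of the handle's top edge coincides with the red plate, and the clip line is at about (368,189) px. I'll go to the handle.

>>> play_rows --steps '[[[-0.008,0.046,0,0,-0.011,0,0.06],[-0.008,0.046,0,0,0,0,0.06],[-0.008,0.046,0,0,0,0,0.06],[-0.008,0.046,0,0,0,0,0.06],[-0.008,0.046,0,0,0,0,0.06],[-0.008,0.046,0,0,0,0,0.06],[-0.02,0.042,0,0,0,0,0.06],[-0.02,0.042,0,0,0,0,0.06],[-0.02,0.042,0,0,0,0,0.06],[-0.02,0.042,0,0,0,0,0.06],[-0.02,0.042,0,0,0,0,0.06],[-0.02,0.042,0,0,0,0,0.06]]]'

```text
time_s: 26.4
tool_pos: [0.4389, -0.2747, 0.256]
tool_rot: [180.0, 0.3, 18.0]
force: [1.3, 0.2, -0.6]
grip_width: 0.0599
grasp_force: 0.0
```

>>> play_rows --steps '[[[0,0.046,0,0,0,0.136,0.06],[0,0,0,0,0,0.136,0.06],[0,0,0,0,0,0.136,0.06],[0,0,0,0,0,0.136,0.06],[0,0,0,0,0,0.136,0.06],[0,0,0,0,0,0,0.06]]]'

```text
time_s: 27.0
tool_pos: [0.4537, -0.3167, 0.2556]
tool_rot: [179.8, 0.3, -21.0]
force: [0.3, 1.0, 0.1]
grip_width: 0.0601
grasp_force: 0.0
```

```bash
python3 -c "
from h import *
go([.4451,-.3188,.15],-21)"
```

```text
27.0 [ 0.4537 -0.3167  0.2556] [179.8   0.3 -21. ] q [ 10.   5.  24.  93.  -2.  82. -77.]
shift [-0.0067  0.0047  0.1056] turn [0.003 0.005 0.001] shift after turn [-0.0072  0.005   0.1056]
```

>>> play_rows --steps '[[[-0.007,0.005,0.03,0.003,0.005,0,0.06],[0,0,0.045,0,0,0,0.06],[0,0,0.04,0,0,0,0.06],[0,0,0.03,0,0,0,0.06],[0,0,0.022,0,0,0,0.06],[0,0,0.016,0,0,0,0.06],[0,0,0.01,0,0,0,0.06],[0,0,0,0,0,0,0.06]]]'

```text
time_s: 27.8
tool_pos: [0.4444, -0.3185, 0.0613]
tool_rot: [180.0, 0.1, -20.8]
force: [0.4, 0.9, 0.2]
grip_width: 0.06
grasp_force: 0.0
```

```bash
python3 -c "
from h import *
go([.4451,-.3188,.063],-21)"
```

```text
27.8 [ 0.4444 -0.3185  0.0613] [ 1.80e+02  1.00e-01 -2.08e+01] q [ 11.  13.  24. 108.  -6.  60. -73.]
shift [ 0.0007  0.0001 -0.0017] turn [0.    0.002 0.003] shift after turn [ 0.0007  0.0001 -0.0017]
```

>>> play_rows --steps '[[[0,0,0,0,0,0,0.04],[0,0,0,0,0,0,0.02],[0,0,0,0,0,0,0.012],[0,0,0,0,0,0,0.004],[0,0,0,0,0,0,0.0],[0,0,0,0,0,0,0.0],[0,0,0,0,0,0,0.0],[0,0,0,0,0,0,0.0]]]' --force 45

```text
time_s: 28.6
tool_pos: [0.445, -0.3197, 0.0624]
tool_rot: [179.9, -0.0, -21.0]
force: [-1.1, -1.6, -0.1]
grip_width: 0.0075
grasp_force: 45.0
```

Run:
```python
from fit import *
st=[.4917,-.1974,np.radians(69)];o=get_obs();print(o['tool_pos'],o['grip_width'],o['grasp_force'])
d=o['tool_pos']-[st[0],st[1],0];print('tcp local x',d[0]*np.cos(st[2])+d[1]*np.sin(st[2]))
for n in("top","scene"):
  c=read_camera(n);f=cv2.cvtColor(c["frame"],cv2.COLOR_RGB2HSV)
  # rail region: project local points along rail
  z=.053
  for nm,lo,hi in(("yellow",(20,120,90),(35,255,255)),("red",(0,150,80),(6,255,255))):
    m=cv2.inRange(f,lo,hi); ys,xs=np.nonzero(m)
    P=atz(c,np.c_[xs,ys].astype(float),z); dx=P[:,:2]-st[:2]; C,S=np.cos(st[2]),np.sin(st[2])
    l=np.c_[dx@[C,S],dx@[-S,C]]
    k=(abs(l[:,1]-.034)<(.012 if nm=="yellow" else .008))&(l[:,0]<-.1)&(l[:,0]>-.215)
    print(n,nm,k.sum(),"u",xs[k].mean().round(2),"v",ys[k].mean().round(2),"lx mean/min/max",l[k,0].mean().round(4),l[k,0].min().round(4),l[k,0].max().round(4),"ly",l[k,1].mean().round(4))
```

```text
[ 0.44504771 -0.31970656  0.06237065] 0.007509789833352968 44.99648094177246
tcp local x -0.13090170123839628<stdin>:13: RuntimeWarning: Mean of empty slice.
  ret = ret.dtype.type(ret / rcount)
Traceback (most recent call last):
ValueError: zero-size array to reduction operation minimum which has no identity
```

The handle is held. I'll pull about 48 mm, then compare the pointer with the line.

>>> play_rows --steps '[[[0,0.004,0,0,0,0,0],[0,0.008,0,0,0,0,0],[0,0.008,0,0,0,0,0],[0,0.008,0,0,0,0,0],[0,0.008,0,0,0,0,0],[0,0.006,0,0,0,0,0],[0,0.004,0,0,0,0,0],[0,0.002,0,0,0,0,0],[0,0,0,0,0,0,0],[0,0,0,0,0,0,0]]]'

```text
time_s: 29.65
tool_pos: [0.4289, -0.3603, 0.0623]
tool_rot: [-179.7, 0.1, -20.9]
force: [0.5, 7.9, 4.0]
grip_width: 0.0073
grasp_force: 45.0
```

```bash
cat > mk.py <<'E'
from fit import *
st=[.4917,-.1974,np.radians(69)];o=get_obs();print(round(o['time_s'],2),o['tool_pos'],o['tool_rot'].round(1),o['grip_width'],o['force'])
d=o['tool_pos']-[st[0],st[1],0];print('tcp local x',d[0]*np.cos(st[2])+d[1]*np.sin(st[2]))
import sys
im=[];C,S=np.cos(st[2]),np.sin(st[2])
for n in("top","scene"):
  c=read_camera(n)
  # rectify the plane z=.056 over local x -.215..-.15, y .015..0.055; 0.125 mm/px
  lx,ly=np.meshgrid(-.150-np.arange(520)*.000125,.052-np.arange(288)*.000125)
  P=np.c_[(st[0]+C*lx-S*ly).ravel(),(st[1]+S*lx+C*ly).ravel(),np.full(lx.size,.056)]
  uv=proj(c,P).astype(np.float32).reshape(*lx.shape,2)
  im.append(cv2.remap(c["frame"][:,:,::-1].copy(),uv[...,0],uv[...,1],cv2.INTER_CUBIC))
  f=cv2.cvtColor(im[-1],cv2.COLOR_BGR2HSV)
  y=cv2.inRange(f,(18,100,70),(38,255,255));r=cv2.inRange(f,(0,130,70),(7,255,255))|cv2.inRange(f,(173,130,70),(180,255,255))
  for nm,m in(("yel",y),("red",r)):
    ys,xs=np.nonzero(m)
    if len(xs): print(n,nm,len(xs),"x mean",round(-150-xs.mean()*.125,1),"range",-150-xs.min()*.125,-150-xs.max()*.125,"y mean",round(52-ys.mean()*.125,1),52-ys.max()*.125)
cv2.imwrite(sys.argv[1],np.vstack(im))
E
python3 mk.py pics/m1.png
```

```text
29.65 [ 0.42888748 -0.36025517  0.06226606] [-1.797e+02  1.000e-01 -2.090e+01] 0.007257607706165632 [0.46809081 7.91086546 4.00946239]
tcp local x -0.17454839511884493
top yel 7173 x mean -185.2 range -179.125 -190.875 y mean 34.3 27.75
scene yel 19966 x mean -184.7 range -172.0 -195.0 y mean 40.7 28.125
scene red 20672 x mean -173.6 range -163.25 -183.25 y mean 25.5 16.125
```

View pics/m1.png

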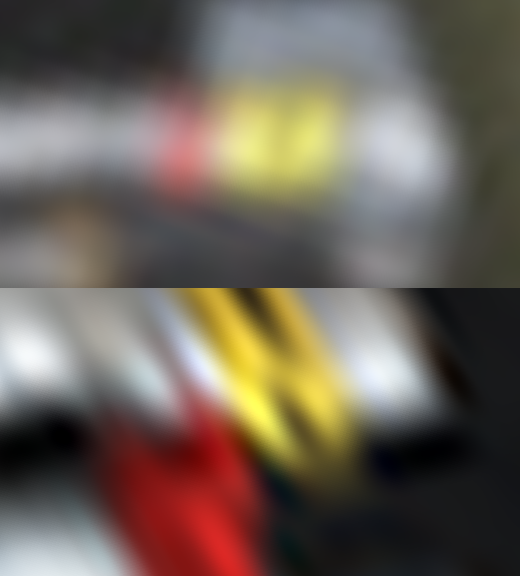

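The rectified top view (upper half) shows the red pointer at px 182 (about -172.8 mm) and the clip's black line at px 284 (about -185.5 mm). About 12.5 mm is left to pull.

>>> play_rows --steps '[[[0,0.004,0,0,0,0,0],[0,0.004,0,0,0,0,0],[0,0.003,0,0,0,0,0],[0,0.002,0,0,0,0,0],[0,0,0,0,0,0,0],[0,0,0,0,0,0,0],[0,0,0,0,0,0,0]]]'

```text
time_s: 30.45
tool_pos: [0.4244, -0.3716, 0.0622]
tool_rot: [-179.7, 0.2, -20.8]
force: [0.1, 10.2, 6.2]
grip_width: 0.0073
grasp_force: 45.0
```

```bash
python3 mk.py pics/m2.png
cat > prof.py <<'E'
import cv2,numpy as np,sys
for f in sys.argv[1:]:
  a=cv2.imread(f)[:288].astype(float)
  red=a[90:190,:,2]-a[90:190,:,1]; r=red.mean(0); br=a[110:170].sum(2).mean(0); yel=(a[100:180,:,1]-a[100:180,:,0]).mean(0)
  w=np.clip(r-0.5*r.max(),0,None); print(f,"red peak",r.max().round(0),"centroid",(-150-.125*(w*np.arange(520)).sum()/w.sum()).round(2))
  for k in range(170,400,8): print((round(-150-k*.125,1),int(r[k]),int(yel[k]),int(br[k])),end=" ")
  print()
E
python3 prof.py pics/m1.png pics/m2.png
```

```text
30.45 [ 0.42437575 -0.37158958  0.06222147] [-179.7    0.2  -20.8] 0.007344674251299694 [ 0.05517201 10.24701199  6.22738033]
tcp local x -0.18674683598759353
top yel 8373 x mean -185.6 range -179.5 -191.25 y mean 34.4 27.25
scene yel 13313 x mean -182.6 range -172.0 -195.125 y mean 43.6 31.5
scene red 19991 x mean -186.2 range -175.0 -195.75 y mean 24.9 16.125
pics/m1.png red peak 60.0 centroid -173.11
(-171.2, 49, -3, 463) (-172.2, 58, -2, 455) (-173.2, 60, 0, 452) (-174.2, 55, 3, 460) (-175.2, 46, 10, 482) (-176.2, 35, 19, 507) (-177.2, 25, 31, 532) (-178.2, 17, 47, 558) (-179.2, 12, 62, 577) (-180.2, 8, 75, 585) (-181.2, 5, 85, 582) (-182.2, 5, 91, 570) (-183.2, 5, 93, 548) (-184.2, 5, 92, 523) (-185.2, 5, 92, 510) (-186.2, 4, 93, 517) (-187.2, 3, 95, 535) (-188.2, 2, 94, 549) (-189.2, 2, 89, 555) (-190.2, 2, 78, 550) (-191.2, 1, 62, 535) (-192.2, 1, 43, 522) (-193.2, 0, 26, 520) (-194.2, -1, 12, 529) (-195.2, -2, 3, 546) (-196.2, -2, -3, 566) (-197.2, -3, -6, 587) (-198.2, -3, -6, 603) (-199.2, -3, -6, 609) 
pics/m2.png red peak 44.0 centroid -185.21
(-171.2, -2, -5, 485) (-172.2, -1, -5, 475) (-173.2, 0, -3, 468) (-174.2, 0, 0, 475) (-175.2, 1, 6, 496) (-176.2, 3, 15, 519) (-177.2, 5, 28, 541) (-178.2, 7, 43, 564) (-179.2, 9, 59, 580) (-180.2, 12, 72, 586) (-181.2, 18, 80, 582) (-182.2, 26, 84, 573) (-183.2, 35, 84, 559) (-184.2, 41, 82, 544) (-185.2, 44, 82, 538) (-186.2, 41, 85, 545) (-187.2, 34, 90, 557) (-188.2, 25, 92, 563) (-189.2, 18, 88, 562) (-190.2, 12, 78, 553) (-191.2, 8, 62, 536) (-192.2, 5, 44, 518) (-193.2, 2, 27, 511) (-194.2, 0, 14, 518) (-195.2, -1, 4, 533) (-196.2, -1, -1, 555) (-197.2, -2, -5, 579) (-198.2, -2, -7, 598) (-199.2, -3, -7, 608)
```

The pointer is at -185.2 mm and the line at -185.2 ± 0.3 mm, so they line up. Next I'll check that the balls have dropped.

Run:
```python
from fit import *
st=[.4917,-.1974,np.radians(69)]
c=read_camera("scene");now=c["frame"][:,:,::-1].astype(float)
e=cv2.imread("pics/scene0.png").astype(float)
a=np.zeros_like(e);a[110:220,270:370]=cv2.resize(cv2.imread("pics/after.png")[:,400:],(100,110),interpolation=cv2.INTER_AREA)
u,v=proj(c,[[.4917,-.1974,.056]])[0].round().astype(int);print(u,v)
for nm,f in(("empty",e),("balls",a),("now",now)):
  p=f[v-5:v+6,u-7:u+8];print(nm,p.mean((0,1)).round(),p.std().round(1),"diff to empty",abs(p-e[v-5:v+6,u-7:u+8]).mean().round(1))
t=w(st,[[0,0,.02]]);tu,tv=proj(c,t)[0].round().astype(int)
D=abs(now-e).max(2);ys,xs=np.nonzero(D[tv-22:tv+18,tu-32:tu+28]>40);print("tray",tu,tv,len(xs),xs.mean()+tu-32 if len(xs) else 0,ys.mean()+tv-22 if len(xs) else 0)
for n in("scene","top"):
  for s in silhouettes(n,"ball0"):print(n,"ball",round(s["p"],2),np.round(s["extent"]),s["pixels"].sum())
# white-ish pixels inside the blue tray mouth
for nm,f in(("empty",e),("balls",a),("now",now)):
  q=f[tv-14:tv+12,tu-26:tu+20];print(nm,"white",int(((q.min(2)>150)).sum()),"blue",int(((q[...,0]-q[...,2])>60).sum()))
```

```text
310 188
empty [189. 186. 183.] 41.5 diff to empty 0.0
balls [189. 187. 187.] 39.1 diff to empty 8.1
now [183. 180. 178.] 45.1 diff to empty 6.5
tray 309 198 86 323.8488372093023 188.67441860465115
scene ball 0.53 [161. 243. 214. 281.] 1176
top ball 0.4 [328. 192. 341. 205.] 82
empty white 379 blue 212
balls white 386 blue 211
now white 401 blue 202
```

Run:
```python
from h import *
now=read_camera("scene")["frame"][:,:,::-1]
e=cv2.imread("pics/scene0.png");a=np.zeros_like(e);a[110:220,270:370]=cv2.resize(cv2.imread("pics/after.png")[:,400:],(100,110),interpolation=cv2.INTER_AREA)
for nm,f in(("empty",e),("balls",a),("now",now)):
  print(nm);print(f[180:192,302:321,1].astype(int));
print("tray blue-red empty / now")
for f in(e,now): print((f[190:210:1,292:334:2,1]).astype(int))
```

```text
empty
[[186 189 191 195 194 197 203 204 207 210 211 210 204 196 191 190 188 184
  184]
 [189 198 202 203 205 205 201 193 191 193 198 205 206 199 188 186 184 184
  184]
 [186 194 206 197 169 166 166 163 160 163 167 168 171 183 195 189 183 184
  170]
 [221 177 183 154 148 149 151 152 152 153 152 150 150 153 167 182 184 171
  129]
 [234 189 159 141 148 152 152 149 146 146 150 153 153 146 145 176 189 134
   76]
 [241 227 166 132 126 135 132 131 132 132 132 137 142 146 142 163 194 162
   59]
 [242 230 155 125 128 140 144 146 147 145 143 137 134 132 137 162 217 235
  198]
 [242 233 178 149 162 159 155 157 158 158 158 155 150 136 134 165 224 244
  240]
 [242 236 206 171 173 172 173 174 174 173 172 172 172 167 160 179 230 243
  244]
 [227 241 236 228 199 180 177 177 180 180 177 176 176 175 188 225 241 244
  244]
 [169 228 242 241 237 233 221 205 198 198 198 202 208 220 236 241 244 243
  244]
 [126 170 228 242 243 242 240 238 237 237 238 238 238 240 242 243 244 244
  243]]
balls
[[187 191 192 196 197 199 201 204 206 210 212 211 206 197 192 191 187 185
  185]
 [190 199 202 204 203 203 199 194 
[... 4722 characters left out ...]
0  80  87  85  84  84 108 140 141 141 139 139 140 143 102 104
  186 138  25]
 [181 167  80  77  84  83  83  81 115 140 139 138 139 139 140 144 123 158
  185 179  63]
 [184 178 105  77  81  80  80  78 118 140 139 139 141 139 139 142 174 182
  184 184 134]
 [181 179 160  74  80 101 101 103 118 138 138 137 136 136 137 143 182 184
  183 183 162]
 [141 181 179  86 100 123 128 168 126 134 137 136 136 136 135 139 183 184
  183 170 124]
 [ 94 184 180 147 167 169 171 181 128 135 133 134 135 136 136 150 181 183
  182 179 101]
 [ 48 174 181 177 181 181 182 181 135 134 136 137 150 155 166 174 179 180
  183 183 158]
 [ 33 139 182 183 182 182 183 182 148 155 157 171 174 174 178 183 178 162
  132 115 102]]
```

The throat is clear again: its pixels match the empty picture, and a white ball now shows in the tray at about (306,197) px. The handle is held on the line, so I'll hand in.

```bash
python3 mk.py pics/m3.png | head -2; python3 prof.py pics/m3.png | head -1; python3 -c "
from cell import sign_off; print(sign_off())"
```

```text
30.75 [ 0.4243999  -0.37157481  0.06225968] [-179.7    0.2  -20.8] 0.00766018234794895 [0.94293619 9.9361659  5.19128851]
tcp local x -0.18672439146363595
pics/m3.png red peak 49.0 centroid -184.98
the job is handed in; nothing more can be done
None
```

I handed the job in at 30.8 s: the balls were poured, the empty scoop is upright again, and the arm is still holding the gate open with the pointer within about 0.5 mm of the line. The funnel throat is clear, but I could only see one ball in the tray and did not count all four.

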